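# Unclamp the mounting frame and slide it out to the end of its rail

### The arm

A 6-joint arm with a two-finger parallel gripper is mounted at the origin on a cart in front of the work surface, level with it; the furniture and walls round the work are solid. World frame = base frame: x ahead of the robot, y to its left, z up, the work surface at z = 0. Lengths are in m, angles in rad, forces in N, time in s.
With the tool pointing down it reaches from about 0.35 to 0.975 m from the base axis. Payload 4.9 kg.
Tool frame: the origin (TCP) lies between the finger pads; the fingertips stand 22 mm ahead of it and the grasp point (between the pads) lies 3 mm ahead of it; z points along the fingers, y is the line along which they close (so a half turn about z gives the same grasp; the last joint's range is limited). The gripper opens to 85 mm and grips with 20 to 120 N. Pads are 22 mm wide; open, the fingers measure 114 mm over their backs; the gripper's body (76 mm by 85 mm) begins 54 mm behind the grasp point. The pads swing forward as they close: fully open they stand 13 mm farther back than shut.
Start: joints at [1.112, 0.053, 1.613, -0, 1.476, -0.119], TCP at [0.208, 0.589, 0.253] pointing down, gripper open.
Joint ranges: [-3.01, 3.01], [-1.01, 2.22], [0.06, 2.58], [-1.02, 4.17], [0.09, 2.62], [-3.14, 3.14]. Speed limits (rad/s): [2.57, 2.57, 3.14, 3.14, 3.14, 3.14].

### API

Orientations are given as a unit quaternion [w, x, y, z].
In Python, from plant import state, grab_frame, get_calibration, job_done, recognise, regions_of gives the robot as it stands.
- The arm moves only by the tool apply_moves, never from a script. Its argument "targets" is a list of rows, each an object with "translation": the shift along the tool's x, y, z normalised to -1 to 1, where 1 is 100 mm, a list of three; "twist": the turn about the tool's z normalised to -1 to 1, where 1 is 0.1 rad; "hand": the opening, from 0 (shut) to 1 (fully open). A call has 1 to 8 rows; each row shifts and turns the commanded pose from where the row before left it, along the tool's axes as they then stand; what a row does not reach is not made up. A row lasts 1/10 s, in which the tool goes at most 50 mm and 8.59 degrees, less where a joint would pass 70% of its speed; a pose out of reach is approached as far as the arm can. A call with a number of a shift or a turn outside -1 to 1 is refused whole. A call with a gripper value outside its range is refused whole. The fingers move at their own pace and stop on an object; the grip force is fixed at half the most. Time passes only in rows, so rows that do not move let the fingers close. It gives the time, the measured TCP pose, the force, the opening and the grip force at its end, in the units of the state.
- state(): the state, without advancing time (a new reading comes with each control period).
- grab_frame(name): name is "scene" or "top" or "wrist"; returns the picture (400x640x3 uint8, red, green, blue); there is no depth.
- get_calibration(name): a dict with "camera_matrix" (3x3 intrinsics, pixels), "pose" (4x4, takes a point from camera to world coordinates). Camera axes: x right, y up, looking along -z (the intrinsics and any distortion apply to the point x, -y, -z); pixel columns grow to the right and rows downward; lengths in m; the calibration is good to about 2 mm. A picture is of the moment at which its call begins: read the wrist's pose just before it. get_calibration takes no time and is no camera call; for the wrist camera it gives the pose at the moment of the call.
- job_done(): hands the job in; it is judged then, once.
Trained networks look in the newest picture that a camera, given by its name, has taken for a name from the list of things; names that differ only in an ending like _2 or _b are one class to them, and where a whole thing is asked for, a point or a joint stands for the part that bears it (a point fixed in the world has none). Each returns a list of dicts, best first, with "score" (0 to 1); they miss things now and then, are a little off and sometimes report something else, mostly with a low value. They report only what shows in the picture. A call takes as long as a camera call. They do not tell look-alikes from the thing itself.
- recognise(camera, query): "point" ([x, y, z] in m, in world coordinates, good to about 4 mm: the middle of the surface that is visible of it).
- regions_of(camera, query): "pixels" (400x640 bool, what is visible of it).
The state is a dict: "time": time; "joint_pos": joint angles; "joint_vel": joint speeds; "joint_efforts": joint torques, N m; "tool_pos": TCP position; "tool_rot": TCP orientation; "contact_force": force on the tool from outside, world axes, zero at the start; "ft_torque": the same for the moment, N m; "gripper_width": opening from 0.0 (shut) to 1.0 (fully open); "grasp_force": force on a finger pad.
Only numpy, scipy, OpenCV 4.12 (cv2) and the standard library are available. Lean on these libraries where they do the work, as an engineer would, in place of code of your own. Each camera call takes 0.05 s, during which the arm holds its last target. There are 200 camera calls.

### The job

On the bench stands a low clamp fixture whose hinged bar, with a T-shaped handle, holds a thin mounting frame down on a raised rail. Swing the bar up by its handle until it stands upright, then slide the frame along the rail, without lifting it off, out from beneath the bar and up to the stop at the rail's open end. Let go and leave the frame lying flat and straight on the rail and the bar standing open.

Things in the scene. Friction and masses are not known exactly. Their poses are not given: they have to be found in the camera images.
- clamp_bar (a joint): Angle of the clamp bar: 0 shut (level, foot on the frame), growing as it is lifted, 1.57 upright, 1.9 end of travel, leaning back. Steel bar 14 mm wide, 8 mm thick, on a stiff friction hinge: it stays where it is left; about 3 N at the handle move it. The level hinge axis is 46 mm above the bench, parallel to the T-handle, on the far side of the clamped frame from the rail's open end.
- clamp_handle (a point): Grip point on the T-handle, a level round rod (10 mm diameter, 120 mm long) across the bar's free end: on its axis, 44 mm from its middle, on the robot's right (-y). Shut it is 46 mm up, clear of the frame below. It moves with the bar on a 78 mm circle about the hinge axis, up and away from the rail's open end. The rod can turn between fingers that keep pointing down. Site y: along the rod.
- frame_center (a point): Centre, half-way up, of the clamped mounting frame: grey, flat, 70 x 42 mm, 6 mm thick (small lugs rise 3 mm more), two rectangular windows, 20 to 45 g. Site y: along its length, z up. It lies lengthwise on the dark rail, 28 mm above the bench; its long sides overhang the 28 mm wide rail by 7 mm each: grip them from above. A like frame lying loose on the bench is only a spare.
- rail_end (a point): Fixed point on the rail's top face and middle line, 28 mm above the bench: the frame's middle is here when it touches the stop. Site x: along the rail toward the clamp, z up. The clamped frame's middle is 66 to 70 mm along +x, the hinge axis 136 mm along +x. The stop, 4 mm above the rail's top, has its face 36 mm along -x. Foot plate beneath: 80 mm wide, 6 mm high.
Things that resemble listed ones, but are neither listed nor needed, are in the scene too. Leave any blue or pink look-alike of the part that bears frame_center alone.

How it is judged:
By the outcome, as a careful person would: the job done as asked, in the order asked, and still so for the second after the job is handed in, with the robot touching nothing.
It also fails if it takes over 45 s, if anything falls off the work surface, if the arm or the gripper's body presses on something with over 40 N, if the wrist force passes 120 N, or if a joint passes its speed limit or range.

## Working session

There is one attempt and no reset: what is moved stays moved. The work goes in short steps, Python scripts to look and compute and a tool call to move; the robot and the scene stay as the last step left them, time stands still between calls to the robot, and variables do not carry over. Pictures are saved under pics/ and viewed, at most 10 in all, crops included, and the job is handed in when it is done.

Besides the shell and the picture viewer there is one more tool, called after "Emit:" as a command line: name --argument value ..., lists and objects as JSON in quotes. apply_moves: Moves the arm, as the interface text tells. Its arguments: {"type":"object","properties":{"targets":{"type":"array"}},"required":["targets"]}

```bash
mkdir -p pics; python3 - <<'E'
from plant import *
import cv2,numpy as np
s=state();print(s['tool_pos'],s['tool_rot'],s['time'])
for c in ['top','scene']:
    im=grab_frame(c);cv2.imwrite(f'pics/{c}0.png',im[:,:,::-1])
    for q in ['clamp_bar','clamp_handle','frame_center','rail_end']:
        for r in recognise(c,q):print(c,q,np.round(r['point'],4),round(r['score'],2))
    k=get_calibration(c);print(np.round(k['camera_matrix'],1).tolist(),np.round(k['pose'],3).tolist(),[x for x in k])
E
```

```text
[0.20806422 0.58874925 0.25206837] [-2.81958168e-04  1.69102652e-01  9.85597922e-01 -9.74520330e-04] 0.0
top clamp_bar [ 0.5468 -0.3384  0.0527] 0.67
top clamp_handle [ 0.5457 -0.3422  0.0511] 0.69
top frame_center [ 0.5369 -0.3273  0.0369] 0.84
top frame_center [ 0.6362 -0.0103  0.0045] 0.79
top frame_center [ 0.8372 -0.047   0.0052] 0.65
top rail_end [ 0.5192 -0.3183  0.0072] 0.67
[[374.9, 0.0, 315.0], [0.0, 374.9, 196.9], [0.0, 0.0, 1.0]] [[-0.016, 0.988, -0.154, 0.496], [-0.999, -0.021, -0.03, -0.203], [-0.033, 0.154, 0.988, 0.906], [0.0, 0.0, 0.0, 1.0]] ['camera_matrix', 'pose']
scene clamp_bar [ 0.5418 -0.3472  0.051 ] 0.62
scene clamp_handle [ 0.5438 -0.35    0.0515] 0.62
scene frame_center [ 0.5298 -0.3422  0.0317] 0.9
scene frame_center [ 0.6331 -0.0183  0.0063] 0.86
scene frame_center [ 0.8369 -0.0494  0.0034] 0.47
scene rail_end [ 0.5195 -0.3412  0.0172] 0.93
[[501.8, 0.0, 317.3], [0.0, 501.8, 200.3], [0.0, 0.0, 1.0]] [[0.731, 0.349, -0.586, 0.06], [-0.682, 0.367, -0.632, -0.829], [-0.006, 0.862, 0.507, 0.574], [0.0, 0.0, 0.0, 1.0]] ['camera_matrix', 'pose']
```

View pics/top0.png

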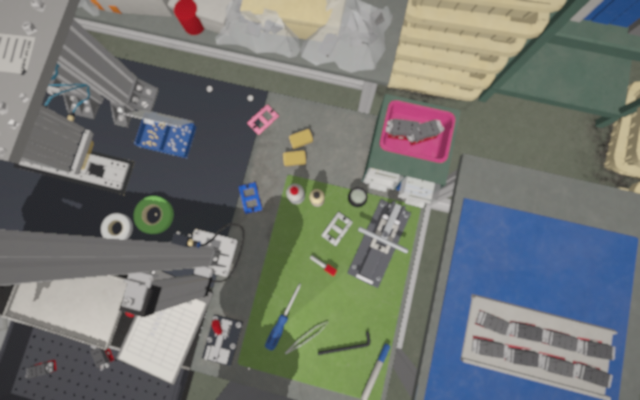

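View pics/scene0.png

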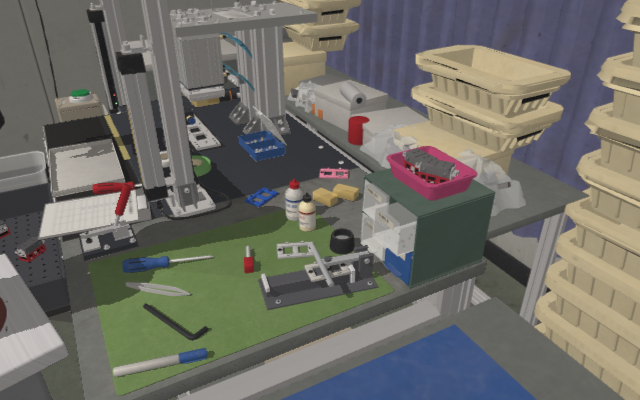

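Clamp fixture: top (382,240), scene (318,275). The frame under the bar is at top (385,228) and scene (330,268). The loose spare is at top (337,229), and the blue (250,198) and pink (262,120) ones are look-alikes. I'll enlarge to confirm.

```bash
cat > h.py <<'E'
from plant import *
import cv2,numpy as np
def ray(c,uv,z,k=None):
    k=k or get_calibration(c);K=k['camera_matrix'];P=np.array(k['pose'])
    d=np.linalg.inv(K)@[uv[0],uv[1],1];d=P[:3,:3]@[d[0],-d[1],-d[2]];o=P[:3,3]
    return o+d*(z-o[2])/d[2]
def proj(c,p,k=None):
    k=k or get_calibration(c);P=np.array(k['pose']);q=P[:3,:3].T@(np.array(p)-P[:3,3])
    return (k['camera_matrix']@[q[0]/-q[2],-q[1]/-q[2],1])[:2]
E
python3 - <<'E'
from h import *
a=cv2.resize(cv2.imread('pics/top0.png')[185:295,310:440],None,fx=5,fy=5,interpolation=cv2.INTER_CUBIC)[:550,:650]
b=cv2.resize(cv2.imread('pics/scene0.png')[230:310,245:395],None,fx=5,fy=5,interpolation=cv2.INTER_CUBIC)
cv2.imwrite('pics/topc.png',a);cv2.imwrite('pics/scenec.png',b)
E
```

```text
(no output)
```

View pics/topc.png

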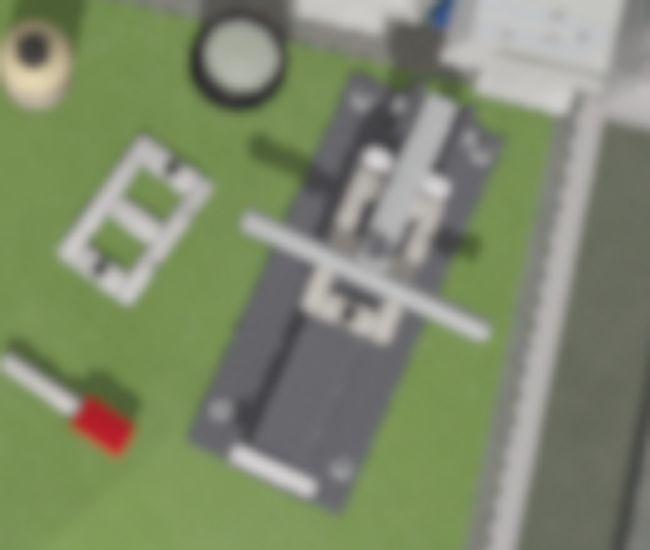

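View pics/scenec.png

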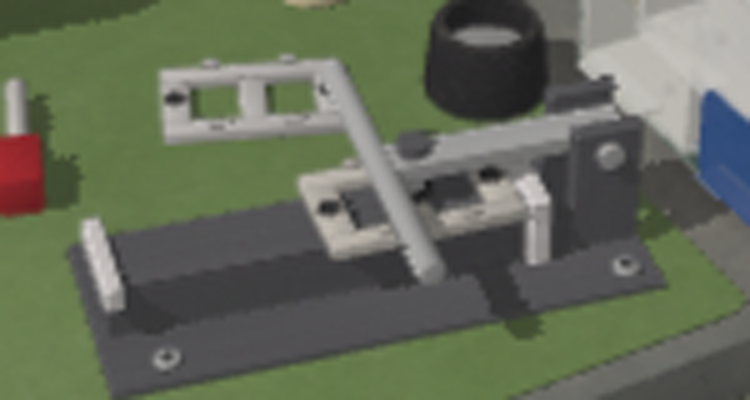

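The crops confirm it. The clamped frame lies on the dark fixture under the bar, with the T-rod running from (359,229) to (407,252) in the top image. The loose frame at the left is the spare. White posts flank the hinge end of the clamped frame.

```bash
python3 - <<'E'
from h import *
T=lambda x,y:(310+x/5,185+y/5)
S=lambda x,y:(245+x/5,230+y/5)
def show(n,c,pts,z):
    P=[ray(c,p,z) for p in pts];print(n,c,[np.round(p,4).tolist() for p in P]);
    if len(P)==2:
        d=P[1]-P[0];print('  mid',np.round((P[0]+P[1])/2,4),'len',np.linalg.norm(d).round(4),'ang',np.degrees(np.arctan2(d[1],d[0])).round(1))
show('rod','top',[T(245,220),T(487,333)],.046)
show('rod','scene',[S(336,66),S(430,272)],.046)
show('stop','top',[T(234,454),T(314,490)],.032)
show('stop','scene',[S(90,225),S(118,305)],.032)
show('frame end','top',[T(305,305),T(392,340)],.034)
show('plate openend','top',[T(192,437),T(340,512)],.006)
show('plate openend','scene',[S(72,252),S(115,395)],.006)
show('plate right','top',[T(340,512),T(500,140)],.006)
show('posts','top',[T(377,157),T(436,187)],.04)
show('edge rail','top',[T(500,500),T(590,120)],.01)
E
```

```text
rod top [[0.5544, -0.2757, 0.046], [0.5016, -0.3826, 0.046]]
  mid [ 0.528  -0.3292  0.046 ] len 0.1193 ang -116.3
rod scene [[0.5598, -0.2755, 0.046], [0.5043, -0.381, 0.046]]
  mid [ 0.5321 -0.3282  0.046 ] len 0.1192 ang -117.8
stop top [[0.4491, -0.2683, 0.032], [0.4326, -0.3039, 0.032]]
  mid [ 0.4408 -0.2861  0.032 ] len 0.0393 ang -114.9
stop scene [[0.4491, -0.272, 0.032], [0.4305, -0.311, 0.032]]
  mid [ 0.4398 -0.2915  0.032 ] len 0.0432 ang -115.5
frame end top [[0.5158, -0.3029, 0.034], [0.4992, -0.3419, 0.034]]
  mid [ 0.5075 -0.3224  0.034 ] len 0.0424 ang -113.0
plate openend top [[0.4558, -0.2508, 0.006], [0.4205, -0.3186, 0.006]]
  mid [ 0.4381 -0.2847  0.006 ] len 0.0764 ang -117.5
plate openend scene [[0.454, -0.2528, 0.006], [0.4199, -0.3205, 0.006]]
  mid [ 0.437  -0.2867  0.006 ] len 0.0758 ang -116.7
plate right top [[0.4205, -0.3186, 0.006], [0.5932, -0.4021, 0.006]]
  mid [ 0.5068 -0.3603  0.006 ] len 0.1918 ang -25.8
posts top [[0.5827, -0.3379, 0.04], [0.5684, -0.3642, 0.04]]
  mid [ 0.5756 -0.351   0.04  ] len 0.03 ang -118.6
edge rail top [[0.4253, -0.392, 0.01], [0.6015, -0.4443, 0.01]]
  mid [ 0.5134 -0.4182  0.01  ] len 0.1838 ang -16.5
```

```bash
python3 - <<'E'
from h import *
for c in ['top','scene']:
    for n,p in dict(tcp=[.208,.589,.252],tip=[.208,.589,.23],flange=[.208,.589,.4],base=[0,0,0],b5=[0,0,.5],grip=[.51,-.368,.25],rail_end=[.478,-.303,.028],frame=[.539,-.334,.034],hinge=[.5995,-.3644,.046]).items(): print(c,n,proj(c,p).round())
print('col base top',ray('top',(212,255),0),'scene',ray('scene',(188,203),0), ray('scene',(108,240),0),ray('top',(130,290),0))
print('col2',ray('scene',(265,128),0),ray('top',(175,120),0))
for uv in [(385,250),(411,283),(486,262)]:print('box',ray('scene',uv,0).round(3))
for z in (0,.05,.1,.15,.2):print(z,'top drawer edge',ray('top',(365,188),z).round(3),ray('top',(425,206),z).round(3),'box corner R front', ray('scene',(408,213),z).round(3))
E
```

```text
top tcp [-144.  438.]
top tip [-128.  432.]
top flange [-287.  494.]
top base [240. 485.]
top b5 [109. 829.]
top grip [423. 246.]
top rail_end [371. 263.]
top frame [384. 236.]
top hinge [397. 209.]
scene tcp [-58.  71.]
scene tip [-54.  81.]
scene flange [-85.   3.]
scene base [-73. 337.]
scene b5 [-263.   -9.]
scene grip [329. 168.]
scene rail_end [288. 278.]
scene frame [326. 268.]
scene hinge [363. 256.]
col base top [0.50142526 0.07570716 0.        ] scene [0.50607499 0.07914531 0.        ] [0.31448952 0.06167438 0.        ] [0.42174272 0.27170409 0.        ]
col2 [0.90285989 0.30863442 0.        ] [0.84477677 0.18044758 0.        ]
box [ 0.69  -0.341  0.   ]
box [ 0.648 -0.436  0.   ]
box [ 0.798 -0.495  0.   ]
0 top drawer edge [ 0.657 -0.298  0.   ] [ 0.61 -0.44  0.  ] box corner R front [ 0.83  -0.287  0.   ]
0.05 top drawer edge [ 0.648 -0.292  0.05 ] [ 0.604 -0.427  0.05 ] box corner R front [ 0.763 -0.334  0.05 ]
0.1 top drawer edge [ 0.64  -0.287  0.1  ] [ 0.598 -0.414  0.1  ] box corner R front [ 0.696 -0.381  0.1  ]
0.15 top drawer edge [ 0.631 -0.282  0.15 ] [ 0.591 -0.401  0.15 ] box corner R front [ 0.629 -0.428  0.15 ]
0.2 top drawer edge [ 0.622 -0.277  0.2  ] [ 0.585 -0.388  0.2  ] box corner R front [ 0.562 -0.476  0.2  ]
```

```bash
python3 - <<'E'
from h import *
im=grab_frame('wrist');cv2.imwrite('pics/w0.png',im[:,:,::-1])
a=cv2.imread('pics/scene0.png')[0:290,0:400]
cv2.imwrite('pics/cat.png',cv2.resize(a,None,fx=2,fy=2))
E
```

```text
(no output)
```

View pics/cat.png

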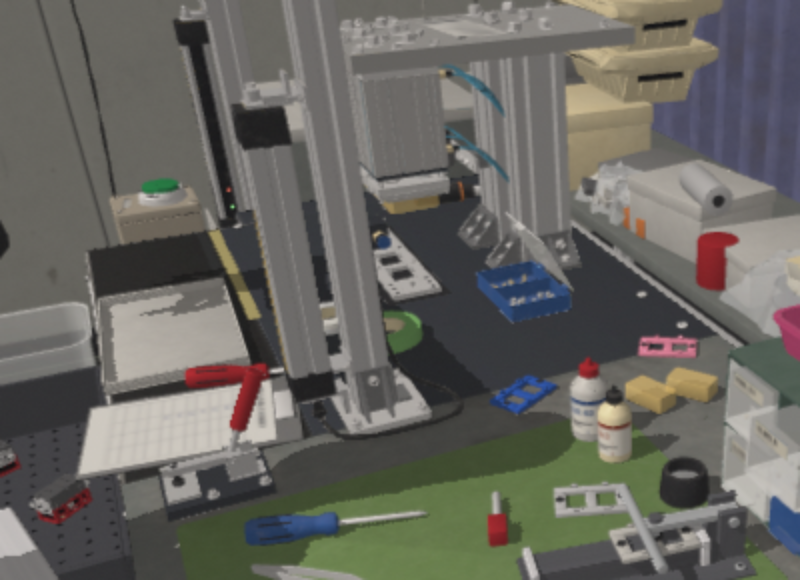

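The view shows a tall column at world (0.50,0.08) with a light-curtain post beside it, and a red toggle clamp in front. The arm has to pass between these and its own base. I'll check those clearances.

```bash
python3 - <<'E'
from h import *
print('post base',ray('scene',(155,195),0).round(3),'left corner',ray('scene',(147,190),0).round(3), 'post top dark',[ray('top',(x,y),0).round(3).tolist() for x,y in((182,240),(190,290))])
for z in (0,.05,.1,.15,.2):print('red',z,ray('scene',(125,185),z).round(3),ray('scene',(95,188),z).round(3),'topview red',ray('top',(216,325),z).round(3))
print('btn box',[ray('scene',(x/2,y/2),0.).round(3).tolist() for x,y in((120,250),(200,230),(90,380),(230,220))])
for z in (.3,.5,.7): print(z,proj('scene',(.5,.076,z)).round(),proj('top',(.5,.076,z)).round())
E
```

```text
post base [0.47  0.164 0.   ] left corner [0.467 0.199 0.   ] post top dark [[0.539, 0.15, 0.0], [0.42, 0.126, 0.0]]
red 0 [0.44  0.258 0.   ] [0.382 0.293 0.   ] topview red [0.339 0.062 0.   ]
red 0.05 [0.407 0.163 0.05 ] [0.354 0.195 0.05 ] topview red [0.348 0.047 0.05 ]
red 0.1 [0.374 0.069 0.1  ] [0.326 0.098 0.1  ] topview red [0.356 0.033 0.1  ]
red 0.15 [ 0.341 -0.026  0.15 ] [ 0.298 -0.     0.15 ] topview red [0.365 0.018 0.15 ]
red 0.2 [ 0.308 -0.121  0.2  ] [ 0.27  -0.098  0.2  ] topview red [0.374 0.003 0.2  ]
btn box [[0.465, 0.762, 0.0], [0.588, 0.761, 0.0], [0.292, 0.365, 0.0], [0.643, 0.772, 0.0]]
0.3 [165.  71.] [155. 256.]
0.5 [147. -44.] [ 72. 256.]
0.7 [ 123. -189.] [-165.  257.]
```

View pics/w0.png

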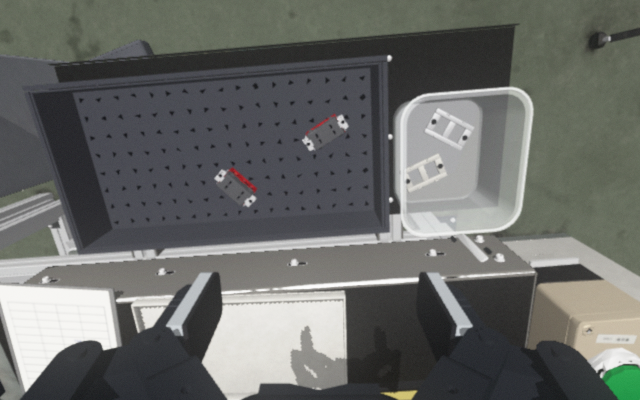

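The wrist view shows bins beside the cart, at (230,150) and (465,160), and nothing tall on the inner side. I'll retract and swing past the column at small radius.

Emit:
apply_moves --targets '[{"translation": [-0.02, -0.46, -0.14], "twist": 0, "hand": 1}, {"translation": [-0.02, -0.46, -0.14], "twist": 0, "hand": 1}, {"translation": [-0.02, -0.46, -0.14], "twist": 0, "hand": 1}, {"translation": [-0.02, -0.46, -0.14], "twist": 0, "hand": 1}, {"translation": [-0.02, -0.46, -0.14], "twist": 0, "hand": 1}, {"translation": [-0.39, -0.16, 0], "twist": 0, "hand": 1}, {"translation": [-0.39, -0.16, 0], "twist": 0, "hand": 1}, {"translation": [-0.39, -0.16, 0], "twist": 0, "hand": 1}]'

```text
time: 1.35
tool_pos: [0.2358, 0.2837, 0.324]
tool_rot: [0.001, 0.168, 0.986, 0.001]
contact_force: [1.6, 0.4, 0.3]
gripper_width: 0.999
grasp_force: 0.0
```

Emit:
apply_moves --targets '[{"translation": [-0.39, -0.16, 0], "twist": 0, "hand": 1}, {"translation": [-0.39, -0.16, 0], "twist": 0, "hand": 1}, {"translation": [-0.33, -0.36, 0], "twist": 0, "hand": 1}, {"translation": [-0.33, -0.36, 0], "twist": 0, "hand": 1}, {"translation": [-0.33, -0.36, 0], "twist": 0, "hand": 1}, {"translation": [-0.33, -0.36, 0], "twist": 0, "hand": 1}, {"translation": [-0.13, -0.4, 0], "twist": 0, "hand": 1}, {"translation": [-0.13, -0.4, 0], "twist": 0, "hand": 1}]'

```text
time: 2.15
tool_pos: [0.3724, -0.0371, 0.3235]
tool_rot: [0.0, 0.169, 0.986, -0.0]
contact_force: [0.6, -0.4, 0.6]
gripper_width: 1.009
grasp_force: 0.0
```

Emit:
apply_moves --targets '[{"translation": [-0.22, -0.41, 0], "twist": 0, "hand": 1}, {"translation": [-0.22, -0.41, 0], "twist": 0, "hand": 1}, {"translation": [-0.22, -0.41, 0], "twist": 0, "hand": 1}, {"translation": [-0.22, -0.41, 0], "twist": 0, "hand": 1}, {"translation": [0, 0, 0], "twist": 1, "hand": 1}, {"translation": [0, 0, 0], "twist": 1, "hand": 1}, {"translation": [0, 0, 0], "twist": 1, "hand": 1}, {"translation": [0, 0, 0], "twist": 1, "hand": 1}]'

```text
time: 2.95
tool_pos: [0.4008, -0.2194, 0.3234]
tool_rot: [0.0, 0.364, 0.932, -0.0]
contact_force: [-0.3, -0.6, -0.1]
gripper_width: 1.0
grasp_force: 0.0
```

Emit:
apply_moves --targets '[{"translation": [0, 0, 0], "twist": 1, "hand": 1}, {"translation": [0, 0, 0], "twist": 1, "hand": 1}, {"translation": [0, 0, 0], "twist": 1, "hand": 1}, {"translation": [0, 0, 0], "twist": 1, "hand": 1}, {"translation": [0, 0, 0], "twist": 1, "hand": 1}, {"translation": [0, 0, 0], "twist": 1, "hand": 1}, {"translation": [0, 0, 0], "twist": 1, "hand": 1}, {"translation": [0, 0, 0], "twist": 1, "hand": 1}]'

```text
time: 3.75
tool_pos: [0.4009, -0.2191, 0.3235]
tool_rot: [0.0, 0.698, 0.717, 0.0]
contact_force: [1.2, -0.0, 0.1]
gripper_width: 1.004
grasp_force: 0.0
```

Emit:
apply_moves --targets '[{"translation": [0, 0, 0], "twist": 1, "hand": 1}, {"translation": [0, 0, 0], "twist": 1, "hand": 1}, {"translation": [0, 0, 0], "twist": 1, "hand": 1}, {"translation": [0, 0, 0], "twist": 1, "hand": 1}, {"translation": [0, 0, 0], "twist": 1, "hand": 1}]'

```text
time: 4.25
tool_pos: [0.4009, -0.2192, 0.3235]
tool_rot: [0.0, 0.853, 0.522, 0.0]
contact_force: [-0.9, -0.5, -0.7]
gripper_width: 1.001
grasp_force: 0.0
```

```bash
python3 - <<'E'
from h import *
s=state();k=get_calibration('wrist');print(s['tool_pos'],s['joint_pos'],k['pose'].round(3).tolist(),k['camera_matrix'][0])
for n,p in dict(rodmid=(.53,-.329,.046),grip=(.51,-.368,.046),rail=(.478,-.303,.028),frame=(.539,-.334,.034),hinge=(.5995,-.3644,.046)).items():print(n,proj('wrist',p,k).round())
y=np.array([0,1,0]);w,a,b,c=s['tool_rot'];print('yang',np.degrees(np.arctan2(1-2*(a*a+c*c),2*(a*b-w*c))))
E
```

```text
[ 0.40085021 -0.21915228  0.32345429] [-6.63470251e-01 -3.96351096e-01  1.89321688e+00  1.62943118e-05
  1.64437416e+00 -1.90290600e-01] [[0.89, 0.431, 0.146, 0.439], [-0.455, 0.843, 0.286, -0.145], [0.0, -0.322, 0.947, 0.444], [0.0, 0.0, 0.0, 1.0]] [342.7193996    0.         318.88063127]
rodmid [455. 196.]
grip [450. 229.]
rail [403. 192.]
frame [459. 193.]
hinge [519. 196.]
yang -27.11112767048235
```

Emit:
apply_moves --targets '[{"translation": [-0.21, 0.41, 0.18], "twist": 0, "hand": 1}, {"translation": [-0.21, 0.41, 0.18], "twist": 0, "hand": 1}, {"translation": [-0.21, 0.41, 0.18], "twist": 0, "hand": 1}, {"translation": [-0.21, 0.41, 0.18], "twist": 0, "hand": 1}, {"translation": [0, 0, 0], "twist": 0, "hand": 1}]'

```text
time: 4.75
tool_pos: [0.5093, -0.3705, 0.2433]
tool_rot: [-0.005, 0.853, 0.523, -0.002]
contact_force: [0.7, 0.8, -0.8]
gripper_width: 1.0
grasp_force: 0.0
```

```bash
python3 - <<'E'
from h import *
s=state();k=get_calibration('wrist');im=grab_frame('wrist');cv2.imwrite('pics/w1.png',im[:,:,::-1]);print(s['tool_pos'])
for q in ['clamp_handle','clamp_bar','frame_center','rail_end']:
    for r in recognise('wrist',q):print(q,np.round(r['point'],4),round(r['score'],2))
for n,p in dict(rodmid=(.53,-.329,.046),grip=(.51,-.368,.046),rail=(.478,-.303,.028),frame=(.539,-.334,.034),hinge=(.5995,-.3644,.046)).items():print(n,proj('wrist',p,k).round())
np.savez('k1.npz',pose=k['pose'],K=k['camera_matrix'])
E
```

```text
[ 0.50932971 -0.37049149  0.24328143]
clamp_handle [ 0.5463 -0.3414  0.0487] 0.75
clamp_bar [ 0.5478 -0.3403  0.0528] 0.78
frame_center [ 0.5379 -0.3299  0.0372] 0.64
rail_end [ 0.5223 -0.3245  0.0049] 0.7
rodmid [321. 133.]
grip [320. 179.]
rail [260. 131.]
frame [332. 132.]
hinge [406. 133.]
```

View pics/w1.png

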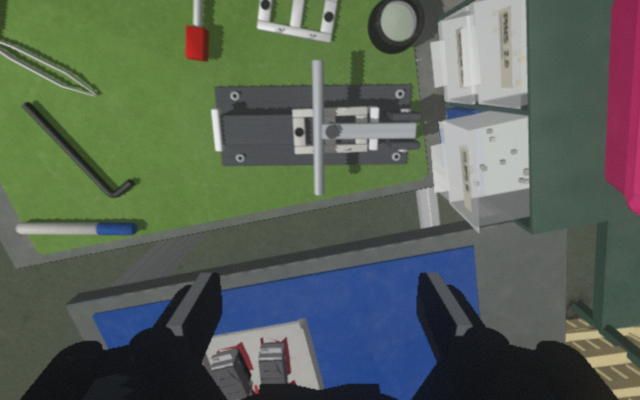

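In the wrist view the rod is vertical at u≈318, v 60–194, and the rail axis is at v≈130. The drawers of the dark-green cabinet stick out to u≈432, just beyond the hinge, so I'll triangulate their height before planning the swing.

```bash
python3 - <<'E'
from h import *
f=np.load('k1.npz');kw=dict(pose=f['pose'],camera_matrix=f['K'])
u=np.array([.891,-.454]);H=np.array([.5995,-.3644])
def tri(*obs):
    A=np.zeros((3,3));b=np.zeros(3);o=[]
    for c,uv in obs:
        k=kw if c=='wrist' else get_calibration(c)
        p0=k['pose'][:3,3];d=ray(c,uv,0,k)-p0;d/=np.linalg.norm(d);M=np.eye(3)-np.outer(d,d);A+=M;b+=M@p0
    x=np.linalg.solve(A,b);return x.round(4),'u beyond hinge',((x[:2]-H)@u).round(4),'w',((x[:2]-H)@[-.454,-.891]).round(4),[ (proj(c,x,kw if c=='wrist' else None)-uv).round(1).tolist() for c,uv in obs]
print('d1',tri(('wrist',(432,66)),('top',(378,190))))
print('d2',tri(('wrist',(433,178)),('top',(414.5,205))))
for n,a,b in(('rodA',(318.5,60),(359,229.2)),('rodB',(319,194),(407.3,251.6))):print(n,tri(('wrist',a),('top',b)))
print('rod', [ray('wrist',p,.046,kw).round(4).tolist() for p in((318.3,60),(318.8,194),(318.5,131))], 'rail mid',[ray('wrist',p,.006,kw).round(4) for p in ((216,126),(411,125))])
a=cv2.imread('pics/w1.png')[0:250,200:560];b=cv2.imread('pics/scene0.png')[165:290,340:500]
b=cv2.resize(b,None,fx=3,fy=3,interpolation=cv2.INTER_CUBIC)
o=np.zeros((375,850,3),np.uint8);o[:375,:480]=b;o[:250,490:850]=a
cv2.imwrite('pics/d.png',o[:,:800])
E
```

```text
d1 (array([ 0.6465, -0.3243,  0.0274]), 'u beyond hinge', np.float64(0.0237), 'w', np.float64(-0.057), [[0.8, 0.7], [-0.4, 0.2]])
d2 (array([ 0.5965, -0.39  ,  0.1111]), 'u beyond hinge', np.float64(0.0089), 'w', np.float64(0.0242), [[2.4, -2.3], [0.5, 1.0]])
rodA (array([ 0.5546, -0.2746,  0.0553]), 'u beyond hinge', np.float64(-0.0808), 'w', np.float64(-0.0596), [[-1.1, 1.1], [-0.2, -0.5]])
rodB (array([ 0.5014, -0.3831,  0.0391]), 'u beyond hinge', np.float64(-0.0789), 'w', np.float64(0.0612), [[0.6, 0.6], [-0.3, 0.1]])
rod [[0.5559, -0.2735, 0.046], [0.502, -0.3804, 0.046], [0.5289, -0.3269, 0.046]] rail mid [array([ 0.435 , -0.2786,  0.006 ]), array([ 0.6132, -0.3679,  0.006 ])]
```

View pics/d.png

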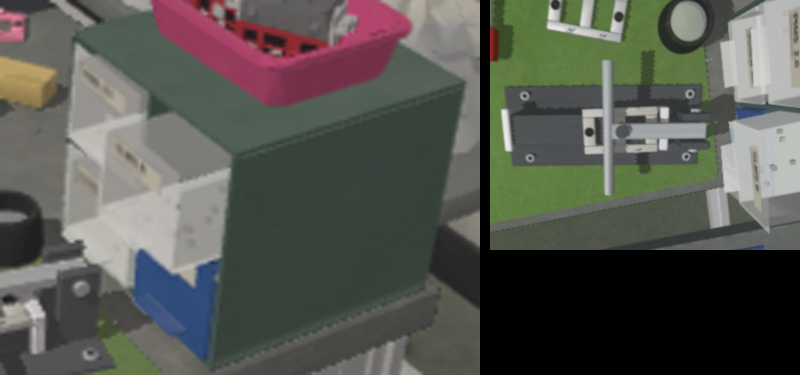

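The upper-right drawer stands pulled out only 10–25 mm beyond the hinge, with its top at z≈0.13. I'll grip the rod and lift it to about 65°. Then I'll let go and push it upright from the open side, so the fingers stay clear of the drawer.

Emit:
apply_moves --targets '[{"translation": [0.02, 0, 0.45], "twist": 0, "hand": 0.6}, {"translation": [0, 0, 0.45], "twist": 0, "hand": 0.6}, {"translation": [0, 0, 0.45], "twist": 0, "hand": 0.6}, {"translation": [0, 0, 0.45], "twist": 0, "hand": 0.6}, {"translation": [0, 0, 0.08], "twist": 0, "hand": 0.6}, {"translation": [0, 0, 0], "twist": 0, "hand": 0.6}]'

```text
time: 5.6
tool_pos: [0.5096, -0.3656, 0.0636]
tool_rot: [-0.0, 0.852, 0.524, -0.0]
contact_force: [0.3, 0.2, -0.3]
gripper_width: 0.6
grasp_force: 0.0
```

```bash
python3 - <<'E'
from h import *
s=state();k=get_calibration('wrist');im=grab_frame('wrist');cv2.imwrite('pics/w2.png',im[:,:,::-1]);print(s['tool_pos'],s['contact_force'],proj('wrist',(.5092,-.3672,.046),k))
E
```

```text
[ 0.50963053 -0.36557292  0.0636379 ] [ 0.27729529  0.24951652 -0.2623628 ] [319.44234424 284.41375396]
```

View pics/w2.png

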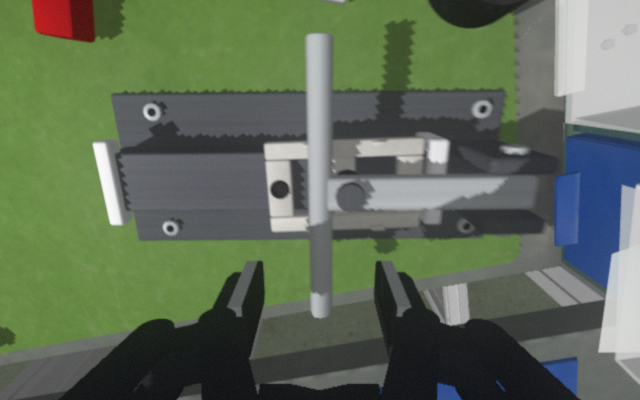

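The rod runs at u≈319 between the fingers, with the near tip at v≈315. I'll compute the frame and rail line from this picture, then descend the last 8 mm and close.

```bash
python3 - <<'E'
from h import *
k=get_calibration('wrist')
for n,z,ps in [('frame end corners',.034,[(265,143),(269,231)]),('stop face',.032,[(116,143),(126,223)]),('rail edges left',.028,[(121,153),(127,212)]),('rod',.046,[(319,35),(320,317)]),('plate corners',.006,[(112,94),(139,240),(503,90),(519,234)])]:
    P=[ray('wrist',p,z,k) for p in ps];print(n,np.round(P,4).tolist(),np.mean(P,0).round(4),np.linalg.norm(P[1]-P[0]).round(4))
E
```

```text
frame end corners [[0.5175, -0.3017, 0.034], [0.4983, -0.3392, 0.034]] [ 0.5079 -0.3205  0.034 ] 0.0421
stop face [[0.4577, -0.2718, 0.032], [0.4382, -0.305, 0.032]] [ 0.4479 -0.2884  0.032 ] 0.0385
rail edges left [[0.4546, -0.2761, 0.028], [0.4393, -0.3009, 0.028]] [ 0.4469 -0.2885  0.028 ] 0.0291
rod [[0.5574, -0.2754, 0.046], [0.502, -0.3862, 0.046]] [ 0.5297 -0.3308  0.046 ] 0.1238
plate corners [[0.4557, -0.2479, 0.006], [0.4197, -0.3191, 0.006], [0.6307, -0.3342, 0.006], [0.6158, -0.4143, 0.006]] [ 0.5305 -0.3289  0.006 ] 0.0797
```

Emit:
apply_moves --targets '[{"translation": [0, 0, 0.08], "twist": 0, "hand": 0.6}, {"translation": [0, 0, 0], "twist": 0, "hand": 0}, {"translation": [0, 0, 0], "twist": 0, "hand": 0}, {"translation": [0, 0, 0], "twist": 0, "hand": 0}, {"translation": [0, 0, 0], "twist": 0, "hand": 0}, {"translation": [0, 0, 0], "twist": 0, "hand": 0}]'

```text
time: 6.25
tool_pos: [0.5097, -0.3665, 0.0566]
tool_rot: [-0.001, 0.852, 0.524, -0.001]
contact_force: [-4.1, 2.7, 6.2]
gripper_width: 0.087
grasp_force: 58.7
```

Emit:
apply_moves --targets '[{"translation": [0, 0.014, -0.149], "twist": 0, "hand": 0}, {"translation": [0, 0.042, -0.143], "twist": 0, "hand": 0}, {"translation": [0, 0.069, -0.133], "twist": 0, "hand": 0}, {"translation": [0, 0.093, -0.117], "twist": 0, "hand": 0}, {"translation": [0, 0.114, -0.097], "twist": 0, "hand": 0}, {"translation": [0, 0.13, -0.074], "twist": 0, "hand": 0}, {"translation": [0, 0, 0], "twist": 0, "hand": 0}]'

```text
time: 6.95
tool_pos: [0.5526, -0.3878, 0.1333]
tool_rot: [0.0, 0.852, 0.524, 0.0]
contact_force: [-8.5, 7.6, 17.9]
gripper_width: 0.088
grasp_force: 60.6
```

Emit:
apply_moves --targets '[{"translation": [0, 0, 0], "twist": 0, "hand": 0.3}, {"translation": [0, 0, 0], "twist": 0, "hand": 0.3}, {"translation": [0, 0, 0], "twist": 0, "hand": 0.3}, {"translation": [0, 0, -0.3], "twist": 0, "hand": 0.3}, {"translation": [0, 0, -0.2], "twist": 0, "hand": 0.3}, {"translation": [0, -0.35, 0], "twist": 0, "hand": 0}, {"translation": [0, 0, 0], "twist": 0, "hand": 0}]'

```text
time: 7.65
tool_pos: [0.5178, -0.3698, 0.1758]
tool_rot: [-0.002, 0.852, 0.523, -0.0]
contact_force: [0.1, 0.4, -0.8]
gripper_width: -0.0
grasp_force: 0.0
```

```bash
python3 - <<'E'
from h import *
s=state();print(s['tool_pos'],s['contact_force'])
for c in ['wrist','top','scene']:
    im=grab_frame(c);cv2.imwrite(f'pics/{c}3.png',im[:,:,::-1])
    for q in ['clamp_handle','clamp_bar','frame_center']:
        for r in recognise(c,q):
            if r['score']>.3:print(c,q,np.round(r['point'],4),round(r['score'],2))
E
```

```text
[ 0.51781843 -0.36983295  0.17576958] [ 0.13399268  0.40721968 -0.84183767]
wrist clamp_handle [ 0.5754 -0.3436  0.1208] 0.69
wrist clamp_bar [ 0.5786 -0.3463  0.1227] 0.68
wrist frame_center [ 0.539  -0.3334  0.0375] 0.74
wrist frame_center [ 0.5761 -0.3458  0.1229] 0.35
top clamp_handle [ 0.5807 -0.3427  0.12  ] 0.5
top clamp_bar [ 0.5825 -0.3434  0.1242] 0.66
top frame_center [ 0.5397 -0.3312  0.0354] 0.9
top frame_center [ 0.8365 -0.0469  0.0055] 0.9
top frame_center [ 0.6396 -0.0123  0.0067] 0.71
scene clamp_handle [ 0.567  -0.3688  0.1183] 0.74
scene clamp_bar [ 0.5632 -0.3631  0.1213] 0.67
scene frame_center [ 0.6316 -0.0191  0.0075] 0.66
scene frame_center [ 0.5374 -0.3365  0.0325] 0.64
```

Emit:
apply_moves --targets '[{"translation": [0, 0, 0.3], "twist": 0, "hand": 0}, {"translation": [0, 0, 0.16], "twist": 0, "hand": 0}, {"translation": [0, 0.1, 0], "twist": 0, "hand": 0}, {"translation": [0, 0.1, 0], "twist": 0, "hand": 0}, {"translation": [0, 0.1, 0], "twist": 0, "hand": 0}, {"translation": [0, 0.1, 0], "twist": 0, "hand": 0}, {"translation": [0, 0.06, 0], "twist": 0, "hand": 0}, {"translation": [0, 0, 0], "twist": 0, "hand": 0}]'

```text
time: 9.05
tool_pos: [0.5624, -0.393, 0.1311]
tool_rot: [0.001, 0.852, 0.524, 0.0]
contact_force: [-0.0, -0.3, 0.1]
gripper_width: -0.002
grasp_force: 0.0
```

```bash
python3 - <<'E'
from h import *
s=state();print(s['tool_pos'],s['contact_force'])
for c in ['wrist','top','scene']:
    im=grab_frame(c)
    for q in ['clamp_handle']:
        for r in recognise(c,q):
            if r['score']>.3:
                p=np.array(r['point']);d=p[:2]-[.5995,-.3644];print(c,q,p.round(4),round(r['score'],2),'u',(d@[.891,-.454]).round(4))
    for r in regions_of(c,'clamp_handle'):
        v,u=np.nonzero(r['pixels']);print(c,'rod px',r['score'],len(u),u.min(),u.max(),v.min(),v.max(), np.median(u))
    cv2.imwrite(f'pics/{c}4.png',im[:,:,::-1])
f=get_calibration('wrist')
for du in (-.02,-.01,0,.01):print(du,proj('wrist',(.5995+.891*du,-.3644-.454*du,.046+np.sqrt(.078**2-du**2)),f),proj('scene',(.5995+.891*du-.027,-.3644-.454*du-.0535,.046+np.sqrt(.078**2-du**2))))
E
```

```text
[ 0.56241702 -0.39301392  0.13109871] [-0.0097901  -0.33916196  0.07260164]
wrist clamp_handle [ 0.6062 -0.3559  0.1278] 0.91 u 0.0021
top clamp_handle [ 0.6048 -0.3545  0.1276] 0.73 u 0.0002
top rod px 0.65 242 376 407 190 211 395.0
scene clamp_handle [ 0.5843 -0.3989  0.1257] 0.49 u 0.0021
-0.02 [323.13981362 199.28563801] [366.87639777 240.94654315]
-0.01 [348.75968661 200.88963323] [372.91771067 238.87430101]
0 [374.5705959  201.47299805] [378.89049949 237.50282054]
0.01 [399.87215731 201.03182636] [384.78144677 236.81293656]
```

```bash
python3 - <<'E'
from h import *
g=cv2.cvtColor(cv2.imread('pics/wrist4.png'),cv2.COLOR_BGR2GRAY)
for v in (110,140,170):print(v,g[v,300:440:4].tolist())
f=get_calibration('wrist')
for w in (-.06,-.04,-.02):print(w,[proj('wrist',(.5995+.891*du-.454*w,-.3644-.454*du-.891*w,.124),f).round(1).tolist() for du in (0,.005)])
E
```

```text
110 [51, 50, 50, 50, 52, 48, 50, 51, 54, 51, 67, 48, 72, 77, 100, 162, 171, 172, 165, 138, 115, 79, 65, 70, 68, 68, 68, 66, 77, 159, 150, 133, 131, 130, 128]
140 [81, 209, 207, 152, 52, 52, 52, 69, 79, 76, 77, 76, 77, 75, 120, 164, 173, 172, 158, 130, 98, 71, 67, 68, 71, 70, 68, 65, 73, 84, 71, 66, 73, 81, 113]
170 [53, 208, 202, 168, 51, 53, 53, 58, 48, 50, 50, 120, 133, 77, 140, 167, 174, 169, 147, 118, 90, 103, 104, 104, 113, 166, 178, 175, 177, 179, 176, 156, 138, 138, 140]
-0.06 [[384.5, 30.3], [399.5, 30.4]]
-0.04 [[380.8, 93.5], [395.0, 93.5]]
-0.02 [[377.5, 150.2], [391.0, 150.2]]
```

Emit:
apply_moves --targets '[{"translation": [0, 0.05, 0], "twist": 0, "hand": 0}, {"translation": [0, 0, 0], "twist": 0, "hand": 0}, {"translation": [0, -0.3, 0], "twist": 0, "hand": 0}, {"translation": [0, -0.3, 0], "twist": 0, "hand": 0}, {"translation": [0.22, 0, -0.44], "twist": 0, "hand": 0}, {"translation": [0.22, 0, -0.44], "twist": 0, "hand": 0.75}, {"translation": [0, 0, 0], "twist": -1, "hand": 0.75}, {"translation": [0, 0, 0], "twist": -1, "hand": 0.75}]'

```text
time: 10.3
tool_pos: [0.5334, -0.3284, 0.2218]
tool_rot: [0.003, 0.794, 0.608, 0.001]
contact_force: [-0.5, -0.0, 0.5]
gripper_width: 0.508
grasp_force: 0.0
```

Emit:
apply_moves --targets '[{"translation": [0, 0, 0], "twist": -1, "hand": 0.75}, {"translation": [0, 0, 0], "twist": -1, "hand": 0.75}, {"translation": [0, 0, 0], "twist": -1, "hand": 0.75}, {"translation": [0, 0, 0], "twist": -1, "hand": 0.75}, {"translation": [0, 0, 0], "twist": -1, "hand": 0.75}, {"translation": [0, 0, 0], "twist": -1, "hand": 0.75}, {"translation": [0, 0, 0], "twist": -1, "hand": 0.75}, {"translation": [0, 0, 0], "twist": -1, "hand": 0.75}]'

```text
time: 11.1
tool_pos: [0.5322, -0.3283, 0.2187]
tool_rot: [0.0, 0.495, 0.869, -0.0]
contact_force: [0.5, 0.2, -0.0]
gripper_width: 0.751
grasp_force: 0.0
```

Emit:
apply_moves --targets '[{"translation": [0, 0, 0], "twist": -1, "hand": 0.75}, {"translation": [0, 0, 0], "twist": -1, "hand": 0.75}, {"translation": [0, 0, 0], "twist": -1, "hand": 0.75}, {"translation": [0, 0, 0], "twist": -1, "hand": 0.75}, {"translation": [0, 0, 0], "twist": -1, "hand": 0.75}, {"translation": [0, 0, 0], "twist": -0.8, "hand": 0.75}, {"translation": [0, 0, 0], "twist": 0, "hand": 0.75}, {"translation": [0, 0, 0], "twist": 0, "hand": 0.75}]'

```text
time: 11.9
tool_pos: [0.5321, -0.3282, 0.2187]
tool_rot: [0.0, 0.229, 0.973, -0.0]
contact_force: [-0.0, 0.4, 0.1]
gripper_width: 0.75
grasp_force: 0.0
```

```bash
python3 - <<'E'
from h import *
s=state();k=get_calibration('wrist');print(s['time'],s['tool_pos'],s['joint_pos'][5])
w,a,b,c=s['tool_rot'];print('yang',np.degrees(np.arctan2(1-2*(a*a+c*c),2*(a*b-w*c))))
im=grab_frame('wrist');cv2.imwrite('pics/wrist5.png',im[:,:,::-1]);np.savez('k5.npz',pose=k['pose'],K=k['camera_matrix'])
for c in ['wrist','top']:
    if c=='top':cv2.imwrite('pics/top5.png',grab_frame(c)[:,:,::-1])
    for q in ['frame_center','clamp_handle']:
      for r in recognise(c,q):
        if r['score']>.3:
            p=np.array(r['point']);d=p[:2]-[.5995,-.3644];print(c,q,p.round(4),round(r['score'],2),'u',(d@[.891,-.454]).round(4))
cv2.imwrite('pics/crop5.png',cv2.resize(im[:,:,::-1][0:300,100:540],None,fx=1.8,fy=1.8)[:540,:792])
for n,p in dict(rodmid=(.5995,-.3644,.124),rail=(.478,-.303,.028),frame=(.539,-.3355,.034)).items():print(n,proj('wrist',p,k).round())
for r in regions_of('wrist','frame_center')+[]:
    v,u=np.nonzero(r['pixels']);print(r['score'],len(u),u.min(),u.max(),v.min(),v.max(),np.round(cv2.minAreaRect(np.stack([u,v],1).astype(np.int32)),1) if 0 else cv2.minAreaRect(np.stack([u,v],1).astype(np.int32)))
E
```

```text
11.9 [ 0.53206919 -0.32822927  0.21865665] -1.781056712364401
yang 63.56029696842136
wrist frame_center [ 0.5401 -0.338   0.037 ] 0.9 u -0.0649
wrist frame_center [ 0.6218 -0.0394  0.0047] 0.71 u -0.1277
wrist frame_center [ 0.8433 -0.0747  0.0065] 0.55 u 0.0857
wrist clamp_handle [ 0.595  -0.3607  0.1249] 0.9 u -0.0057
top frame_center [ 0.6381 -0.0115  0.0062] 0.83 u -0.1258
top frame_center [ 0.8362 -0.0452  0.0059] 0.69 u 0.066
rodmid [314. 315.]
rail [316. 116.]
frame [314. 193.]
0.77 290 623 639 298 326 ((631.0, 312.0), (28.0, 16.0), 90.0)
0.74 2350 292 339 153 227 ((315.38641357421875, 190.18521118164062), (73.80640411376953, 46.29357147216797), 89.04515838623047)
0.67 489 621 639 104 151 ((629.9999389648438, 127.5), (46.99999237060547, 17.999996185302734), 90.0)
```

```bash
python3 - <<'E'
from h import *
f=np.load('k5.npz');k=dict(pose=f['pose'],camera_matrix=f['K'])
t=state()['tool_pos'];x=np.array([-.8954,.4453]);y=np.array([.4453,.8954])  # tool x,y in world
def rel(uv,z):
    d=ray('wrist',uv,z,k)[:2]-t[:2];return (d@x*1000).round(1),(d@y*1000).round(1)
m=max((r for r in regions_of('wrist','frame_center')),key=lambda r:r['pixels'][150:230,290:340].sum())['pixels']
g=cv2.cvtColor(cv2.imread('pics/wrist5.png'),cv2.COLOR_BGR2GRAY)
for v in range(60,235,10):
    u=np.nonzero(m[v,270:360])[0]+270
    r=g[v,250:390].astype(int);e=np.abs(np.diff(r));idx=[int(i+250) for i in np.argsort(-e)[:6]]
    print(v,(u.min(),u.max(),rel((u.min(),v),.034)[1],rel((u.max()+1,v),.034)[1],rel((315,v),.034)[0]) if len(u) else '',sorted(idx))
E
```

```text
60  [314, 320, 345, 384, 387, 388]
70  [272, 273, 293, 294, 340, 361]
80  [273, 280, 285, 348, 353, 354]
90  [273, 274, 332, 352, 355, 361]
100  [273, 274, 332, 333, 359, 360]
110  [274, 275, 332, 338, 359, 360]
120  [274, 275, 332, 336, 359, 360]
130  [274, 275, 332, 336, 359, 360]
140  [275, 276, 332, 337, 358, 359]
150  [275, 276, 332, 336, 358, 359]
160 (np.int64(292), np.int64(338), np.float64(-23.1), np.float64(19.1), np.float64(21.9)) [291, 309, 310, 319, 337, 338]
170 (np.int64(292), np.int64(338), np.float64(-23.4), np.float64(19.3), np.float64(12.7)) [292, 300, 301, 329, 330, 338]
180 (np.int64(293), np.int64(338), np.float64(-22.7), np.float64(19.5), np.float64(3.3)) [292, 300, 301, 330, 337, 338]
190 (np.int64(294), np.int64(338), np.float64(-22.0), np.float64(19.7), np.float64(-6.2)) [293, 294, 329, 337, 338, 339]
200 (np.int64(294), np.int64(338), np.float64(-22.2), np.float64(19.9), np.float64(-15.9)) [293, 301, 302, 330, 338, 339]
210 (np.int64(295), np.int64(338), np.float64(-21.5), np.float64(20.1), np.float64(-25.9)) [294, 302, 330, 331, 338, 339]
220 (np.int64(295), np.int64(339), np.float64(-21.7), np.float64(21.2), np.float64(-36.0)) [295, 312, 313, 321, 338, 339]
230  [296, 297, 337, 338, 382, 383]
```

View pics/crop5.png

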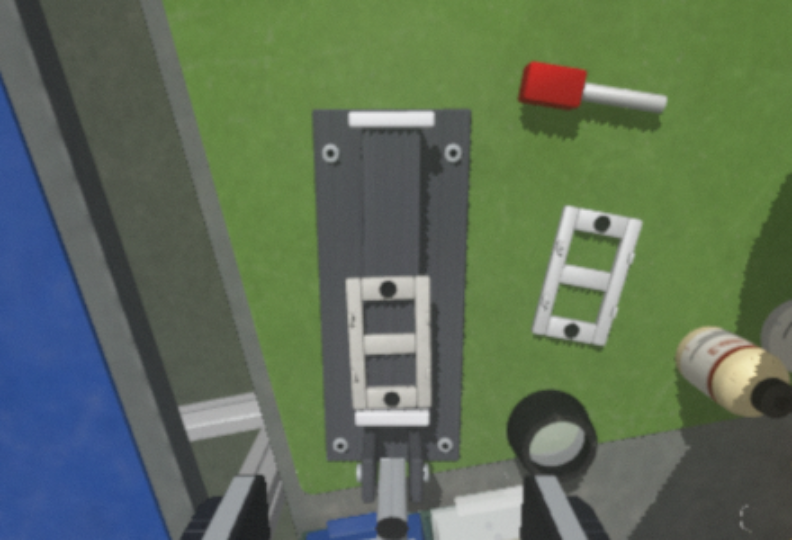

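The crop shows the bar upright, centred near crop (392,500), and the clamped frame at crop (388,343) in front of its white backstop, with its front end yawed about 1.7°. The stop is at crop (391,119). I'll grip the long sides with the pads parallel to the rail, which also squares the frame.

Emit:
apply_moves --targets '[{"translation": [0, -0.01, 0.45], "twist": 0, "hand": 0.75}, {"translation": [0, 0, 0.45], "twist": 0, "hand": 0.75}, {"translation": [0, 0, 0.45], "twist": 0, "hand": 0.75}, {"translation": [0, 0, 0.35], "twist": 0, "hand": 0.75}, {"translation": [0, 0, 0.12], "twist": 0, "hand": 0.75}, {"translation": [0, 0, 0], "twist": 0, "hand": 0.75}]'

```text
time: 12.9
tool_pos: [0.5303, -0.3281, 0.0345]
tool_rot: [-0.002, 0.228, 0.974, 0.001]
contact_force: [-0.5, 0.9, 0.8]
gripper_width: 0.75
grasp_force: 0.0
```

Emit:
apply_moves --targets '[{"translation": [0, 0, 0], "twist": 0, "hand": 0.4}, {"translation": [0, 0, 0], "twist": 0, "hand": 0.4}, {"translation": [0, 0, 0], "twist": 0, "hand": 0.4}, {"translation": [0, 0, 0], "twist": 0, "hand": 0.4}]'

```text
time: 13.3
tool_pos: [0.5334, -0.3305, 0.04]
tool_rot: [0.003, 0.228, 0.974, -0.001]
contact_force: [-1.1, 0.6, 6.6]
gripper_width: 0.469
grasp_force: 61.0
```

```bash
cat > meas.py <<'E'
from h import *
import sys
s=state();k=get_calibration('wrist');im=grab_frame('wrist');cv2.imwrite(f'pics/wrist_{sys.argv[1]}.png',im[:,:,::-1])
print(s['time'],s['tool_pos'].round(4),s['gripper_width'],s['grasp_force'],s['contact_force'].round(1))
t=s['tool_pos'];w,a,b,c=s['tool_rot'];yg=np.arctan2(1-2*(a*a+c*c),2*(a*b-w*c));y=np.array([np.cos(yg),np.sin(yg)]);x=np.array([-y[1],y[0]])
rel=lambda uv,z:((ray('wrist',uv,z,k)[:2]-t[:2])@np.array([x,y]).T*1000).round(1)
print('yang',np.degrees(yg))
g=cv2.cvtColor(im,cv2.COLOR_RGB2GRAY)
for r in regions_of('wrist','frame_center'):
    v,u=np.nonzero(r['pixels'])
    if 250<np.median(u)<390:
        print('frame',r['score'],len(u),u.min(),u.max(),v.min(),v.max())
        for vv in range(v.min()+4,v.max(),12):
            q=u[v==vv];print(vv,q.min(),q.max(),rel((q.min(),vv),.034),rel((q.max()+1,vv),.034))
print('frame ctr',proj('wrist',(*t[:2],.031),k).round(1))
E
python3 meas.py 6; python3 - <<'E'
import cv2,numpy as np
g=cv2.cvtColor(cv2.imread('pics/wrist_6.png'),cv2.COLOR_BGR2GRAY)
for v in range(10,330,20):
    e=np.diff(cv2.blur(g,(1,5))[v,180:460].astype(int));print(v,[(i+180,int(e[i])) for i in range(len(e)) if abs(e[i])>25][:16])
E
```

```text
13.3 [ 0.5334 -0.3305  0.04  ] 0.4686597362569906 60.9659575112164 [-1.1  0.6  6.6]
yang 63.65462300431947
frame 0.61 9635 267 369 227 369
231 268 368 [ 29.1 -19.4] [29.1 20.9]
243 267 369 [ 23.8 -20.1] [23.9 21.5]
255 268 368 [ 18.4 -19.9] [18.5 21.4]
267 269 368 [ 12.9 -19.8] [12.9 21.7]
279 270 367 [  7.2 -19.6] [ 7.3 21.5]
291 272 365 [  1.4 -19. ] [ 1.4 20.9]
303 272 365 [ -4.6 -19.3] [-4.6 21.2]
315 273 364 [-10.8 -19.1] [-10.7  21.1]
327 273 365 [-17.1 -19.4] [-17.1  21.8]
339 273 365 [-23.6 -19.7] [-23.6  22.1]
351 274 364 [-30.3 -19.5] [-30.2  21.9]
363 275 364 [-37.2 -19.3] [-37.1  22.2]
frame ctr [316.8 289.9]
10 []
30 [(260, 62), (261, 31), (377, -42), (378, -33)]
50 []
70 [(234, 32), (247, 26), (253, -30), (384, 35), (398, 30), (403, -33), (404, -29)]
90 []
110 []
130 []
150 []
170 []
190 []
210 []
230 [(266, 29), (267, 37), (286, 26), (369, -41)]
250 [(266, 29), (267, 51), (284, -35), (286, 26), (309, -30), (326, 30), (327, 33), (368, -48), (369, -55)]
270 [(254, 37), (255, 28), (266, -37), (268, 56), (269, 35), (285, -38), (286, -39), (349, 27), (350, 34), (351, 32), (367, -34), (368, -54), (370, 44), (371, 28), (382, -33), (383, -27)]
290 [(247, 39), (248, 35), (260, -32), (261, -45), (271, 39), (286, -37), (287, -32), (350, 37), (365, -49), (366, -64), (375, 29), (376, 46), (389, -39), (390, -31)]
310 [(257, -44), (258, -47), (272, 41), (289, 28), (350, 33), (364, -50), (365, -65), (379, 64), (380, 34), (384, -31), (385, -48), (386, -28)]
```

Emit:
apply_moves --targets '[{"translation": [0.1, 0, 0], "twist": 0, "hand": 0.4}, {"translation": [0.1, 0, 0], "twist": 0, "hand": 0.4}, {"translation": [0.1, 0, 0], "twist": 0, "hand": 0.4}, {"translation": [0.1, 0, 0], "twist": 0, "hand": 0.4}, {"translation": [0.1, 0, 0], "twist": 0, "hand": 0.4}, {"translation": [0.1, 0, 0], "twist": 0, "hand": 0.4}, {"translation": [0, 0, 0], "twist": 0, "hand": 0.4}, {"translation": [0, 0, 0], "twist": 0, "hand": 0.4}]'

```text
time: 14.2
tool_pos: [0.4789, -0.3037, 0.0399]
tool_rot: [0.002, 0.228, 0.974, -0.001]
contact_force: [-1.4, -0.4, 10.3]
gripper_width: 0.469
grasp_force: 61.6
```

```bash
python3 meas.py 7 | head -12; python3 - <<'E'
import cv2,numpy as np
g=cv2.cvtColor(cv2.imread('pics/wrist_7.png'),cv2.COLOR_BGR2GRAY)
for u in (295,319,340):print(u,[(v,int(g[v,u])) for v in range(130,260,4)])
for v in range(150,260,12):
    e=np.diff(cv2.blur(g,(1,3))[v,180:460].astype(int));print(v,[(i+180,int(e[i])) for i in range(len(e)) if abs(e[i])>25][:16])
E
```

```text
14.2 [ 0.4789 -0.3037  0.0399] 0.46935119689772054 61.56368784606457 [-1.4 -0.4 10.3]
yang 63.65053712829584
frame 0.69 9631 266 369 227 369
231 267 368 [ 29.1 -19.8] [29.2 20.9]
243 267 369 [ 23.9 -20. ] [23.9 21.5]
255 268 368 [ 18.5 -19.9] [18.5 21.4]
267 269 368 [ 12.9 -19.7] [13.  21.7]
279 270 367 [  7.2 -19.6] [ 7.3 21.5]
291 273 365 [  1.4 -18.6] [ 1.5 20.9]
303 273 365 [ -4.6 -18.8] [-4.5 21.2]
315 273 364 [-10.7 -19.1] [-10.7  21.1]
327 273 365 [-17.  -19.4] [-17.   21.8]
295 [(130, 101), (134, 102), (138, 106), (142, 104), (146, 105), (150, 105), (154, 108), (158, 107), (162, 105), (166, 75), (170, 77), (174, 72), (178, 68), (182, 69), (186, 169), (190, 202), (194, 196), (198, 189), (202, 187), (206, 64), (210, 61), (214, 76), (218, 75), (222, 76), (226, 88), (230, 165), (234, 185), (238, 180), (242, 175), (246, 170), (250, 162), (254, 154), (258, 53)]
319 [(130, 103), (134, 105), (138, 103), (142, 101), (146, 103), (150, 104), (154, 107), (158, 107), (162, 108), (166, 77), (170, 74), (174, 71), (178, 70), (182, 71), (186, 172), (190, 203), (194, 194), (198, 189), (202, 18
[... 438 characters left out ...]
 78), (226, 95), (230, 157), (234, 177), (238, 173), (242, 168), (246, 162), (250, 159), (254, 137), (258, 70)]
150 []
162 []
174 []
186 [(271, 35), (367, -31)]
198 [(268, 35), (269, 45), (369, -40), (370, -27)]
210 [(244, 39), (249, -30), (250, -32), (256, 30), (257, 27), (261, -26), (262, -34), (376, 30), (381, -26), (382, -27), (388, 27), (389, 29), (393, -35), (394, -31)]
222 []
234 [(265, 30), (266, 49), (283, -33), (285, 36), (350, -28), (352, 29), (369, -45), (370, -39)]
246 [(266, 46), (267, 39), (284, -30), (307, -54), (308, -38), (328, 63), (329, 32), (368, -35), (369, -49)]
258 [(267, 44), (268, 31), (284, -32), (285, -36), (286, -26), (350, 33), (351, 40), (368, -49), (369, -44)]
```

Emit:
apply_moves --targets '[{"translation": [0.04, 0, 0], "twist": 0, "hand": 0.4}, {"translation": [0.03, 0, 0], "twist": 0, "hand": 0.4}, {"translation": [0.01, 0, 0], "twist": 0, "hand": 0.4}, {"translation": [0, 0, 0], "twist": 0, "hand": 0.4}]'

```text
time: 14.7
tool_pos: [0.4728, -0.3007, 0.0399]
tool_rot: [0.004, 0.228, 0.974, -0.002]
contact_force: [2.5, -1.1, 7.3]
gripper_width: 0.474
grasp_force: 61.2
```

Emit:
apply_moves --targets '[{"translation": [0.015, 0, 0], "twist": 0, "hand": 0.4}, {"translation": [0, 0, 0], "twist": 0, "hand": 0.4}]'

```text
time: 14.9
tool_pos: [0.4715, -0.3001, 0.0399]
tool_rot: [0.004, 0.228, 0.974, -0.002]
contact_force: [2.6, -0.4, 7.3]
gripper_width: 0.474
grasp_force: 61.2
```

```bash
python3 meas.py 8 | head -3; python3 - <<'E'
import cv2,numpy as np
g=cv2.cvtColor(cv2.imread('pics/wrist_8.png'),cv2.COLOR_BGR2GRAY)
for u in (280,319,355):print(u,[(v,int(g[v,u])) for v in range(196,240,2)])
E
```

```text
14.9 [ 0.4715 -0.3001  0.0399] 0.47415164662020837 61.17482230067253 [ 2.6 -0.4  7.3]
yang 63.648992058675454
frame 0.61 9776 266 369 226 368
280 [(196, 71), (198, 69), (200, 72), (202, 92), (204, 160), (206, 170), (208, 171), (210, 207), (212, 203), (214, 192), (216, 187), (218, 188), (220, 186), (222, 182), (224, 122), (226, 79), (228, 137), (230, 155), (232, 177), (234, 180), (236, 175), (238, 174)]
319 [(196, 67), (198, 67), (200, 65), (202, 89), (204, 162), (206, 170), (208, 172), (210, 207), (212, 200), (214, 192), (216, 189), (218, 188), (220, 186), (222, 181), (224, 115), (226, 62), (228, 135), (230, 158), (232, 176), (234, 135), (236, 51), (238, 46)]
355 [(196, 72), (198, 72), (200, 75), (202, 94), (204, 161), (206, 171), (208, 175), (210, 206), (212, 199), (214, 191), (216, 187), (218, 185), (220, 183), (222, 178), (224, 119), (226, 84), (228, 149), (230, 165), (232, 185), (234, 179), (236, 179), (238, 176)]
```

Emit:
apply_moves --targets '[{"translation": [0.01, 0, 0], "twist": 0, "hand": 0.4}, {"translation": [0, 0, 0], "twist": 0, "hand": 0.4}]'

```text
time: 15.2
tool_pos: [0.4707, -0.2997, 0.04]
tool_rot: [0.004, 0.228, 0.974, -0.002]
contact_force: [3.0, -1.8, 7.0]
gripper_width: 0.473
grasp_force: 61.2
```

Emit:
apply_moves --targets '[{"translation": [0.01, 0, 0], "twist": 0, "hand": 0.4}, {"translation": [0, 0, 0], "twist": 0, "hand": 0.4}]'

```text
time: 15.4
tool_pos: [0.4701, -0.2994, 0.04]
tool_rot: [0.004, 0.228, 0.974, -0.002]
contact_force: [3.3, -2.4, 4.9]
gripper_width: 0.471
grasp_force: 61.0
```

```bash
python3 meas.py 9 | head -3; python3 - <<'E'
import cv2,numpy as np
g=cv2.cvtColor(cv2.imread('pics/wrist_9.png'),cv2.COLOR_BGR2GRAY)
for u in (280,319,355):print(u,[(v,int(g[v,u])) for v in range(216,240,1)])
E
```

```text
15.4 [ 0.4701 -0.2994  0.04  ] 0.4713887723073549 61.020593382418156 [ 3.3 -2.4  4.9]
yang 63.63891821648498
frame 0.72 9534 266 369 228 369
280 [(216, 200), (217, 194), (218, 193), (219, 188), (220, 188), (221, 188), (222, 185), (223, 184), (224, 187), (225, 186), (226, 176), (227, 152), (228, 136), (229, 146), (230, 157), (231, 168), (232, 177), (233, 184), (234, 181), (235, 176), (236, 175), (237, 176), (238, 174), (239, 175)]
319 [(216, 199), (217, 191), (218, 192), (219, 188), (220, 189), (221, 188), (222, 188), (223, 184), (224, 186), (225, 186), (226, 176), (227, 153), (228, 138), (229, 149), (230, 159), (231, 168), (232, 181), (233, 177), (234, 138), (235, 71), (236, 52), (237, 49), (238, 46), (239, 49)]
355 [(216, 199), (217, 191), (218, 190), (219, 189), (220, 190), (221, 186), (222, 186), (223, 185), (224, 185), (225, 184), (226, 174), (227, 150), (228, 142), (229, 158), (230, 164), (231, 175), (232, 184), (233, 185), (234, 179), (235, 180), (236, 179), (237, 176), (238, 178), (239, 177)]
```

Emit:
apply_moves --targets '[{"translation": [0.005, 0, 0], "twist": 0, "hand": 0.4}, {"translation": [0, 0, 0], "twist": 0, "hand": 0.4}, {"translation": [0, 0, 0], "twist": 0, "hand": 0.7}, {"translation": [0, 0, 0], "twist": 0, "hand": 0.7}, {"translation": [0, 0, 0], "twist": 0, "hand": 0.7}, {"translation": [0, 0, -0.15], "twist": 0, "hand": 0.7}, {"translation": [0, 0, -0.45], "twist": 0, "hand": 0.7}, {"translation": [0, 0, -0.45], "twist": 0, "hand": 0.7}]'

```text
time: 16.3
tool_pos: [0.4659, -0.2963, 0.1421]
tool_rot: [-0.002, 0.228, 0.974, 0.001]
contact_force: [0.5, -1.6, 0.6]
gripper_width: 0.7
grasp_force: 0.0
```

Emit:
apply_moves --targets '[{"translation": [0, 0, -0.45], "twist": 0, "hand": 0.7}, {"translation": [0, 0, -0.3], "twist": 0, "hand": 0.7}, {"translation": [0, 0, 0], "twist": 0, "hand": 0.7}, {"translation": [0, 0, 0], "twist": 0, "hand": 0.7}]'

```text
time: 16.7
tool_pos: [0.4672, -0.2973, 0.2181]
tool_rot: [0.001, 0.228, 0.974, -0.001]
contact_force: [0.4, 0.3, -1.4]
gripper_width: 0.706
grasp_force: 0.0
```

```bash
python3 meas.py 10; python3 - <<'E'
from h import *
im=cv2.imread('pics/wrist_10.png');g=cv2.cvtColor(im,cv2.COLOR_BGR2GRAY);k=get_calibration('wrist')
for v in range(90,330,10):
    e=np.diff(cv2.blur(g,(1,3))[v,250:390].astype(int));print(v,[(i+250,int(e[i])) for i in range(len(e)) if abs(e[i])>20][:14])
print([(v,int(g[v,300])) for v in range(80,160,2)])
for c in ('top','scene'):
    grab_frame(c)
    for r in recognise(c,'clamp_handle')+recognise(c,'frame_center')[:3]:
        p=np.array(r['point']);d=p[:2]-[.5995,-.3644];print(c,p.round(4),round(r['score'],2),(d@[.891,-.454]).round(4))
r=[x for x in recognise('wrist','clamp_handle')];print([(np.round(x['point'],4),x['score']) for x in r])
E
```

```text
16.7 [ 0.4672 -0.2973  0.2181] 0.705997724075075 0.0 [ 0.4  0.3 -1.4]
yang 63.659417990987514
frame 0.76 2268 295 341 156 228
160 295 341 [ 21.8 -20.5] [21.8 21.7]
172 295 340 [ 10.8 -20.8] [10.8 21. ]
184 296 340 [ -0.5 -20.1] [-0.5 21.3]
196 296 340 [-12.  -20.3] [-12.   21.5]
208 296 340 [-23.9 -20.6] [-23.8  21.8]
220 297 339 [-36.  -19.9] [-36.   21.1]
frame ctr [317.9 182.6]
90 []
100 []
110 []
120 []
130 [(384, -25), (385, -21)]
140 []
150 [(296, 75), (297, 37), (339, -21), (340, -57), (341, -47)]
160 [(282, 35), (283, 31), (285, -22), (288, 21), (290, -32), (291, -29), (294, 53), (295, 43), (302, -27), (313, -53), (314, -53), (321, 31), (322, 59), (323, 35)]
170 [(294, 32), (295, 54), (296, 21), (302, -35), (303, -57), (304, -24), (332, 62), (333, 47), (340, -45), (341, -62), (342, -24)]
180 [(295, 51), (302, -26), (303, -53), (304, -29), (332, 56), (333, 40), (340, -50), (341, -50), (358, 22)]
190 [(295, 59), (296, 36), (340, -54), (341, -55), (358, 21)]
200 [(295, 49), (296, 39), (303, -49), (304, -52), (332, 60), (333, 32), (339, -22), (340, -56), (341, -44)]
210 [(295, 26
[... 873 characters left out ...]
 116), (102, 121), (104, 120), (106, 120), (108, 120), (110, 117), (112, 119), (114, 122), (116, 121), (118, 121), (120, 123), (122, 121), (124, 118), (126, 118), (128, 119), (130, 116), (132, 119), (134, 118), (136, 117), (138, 116), (140, 94), (142, 81), (144, 84), (146, 149), (148, 219), (150, 220), (152, 211), (154, 180), (156, 191), (158, 198)]
top [ 0.6003 -0.3567  0.1271] 0.67 -0.0028
top [ 0.6397 -0.0095  0.0063] 0.67 -0.1253
top [ 0.837  -0.0456  0.0071] 0.55 0.0669
scene [ 0.5971 -0.3717  0.1243] 0.98 0.0012
scene [ 0.6314 -0.0192  0.0049] 0.65 -0.1283
scene [ 0.4744 -0.3037  0.0303] 0.58 -0.139
scene [ 0.8389 -0.0527  0.0055] 0.51 0.0718
[(array([ 0.5945, -0.3613,  0.1063]), 0.9)]
```

```bash
python3 -c "
from plant import *
print(job_done())"
```

```text
the job is handed in; nothing more can be done
None
```

The job is handed in: by my measurements the bar stands open within about 3° of upright, and the frame lies flat and straight on the rail against the stop, released with the gripper clear above it.

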